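Sort tasting-counter jar stands by how they grip

TASK

Three cast-iron jar stands that look alike stand on the tasting counter: two still grip it with a rough foot, one has worn slick. Drag them over the counter to feel which is which and, without lifting any off the counter, slide the two that grip side by side into the wide slot and the slick one into the narrow slot, each flat and wholly between the rails, not sticking out of either end. Leave the jars and the tumbler of tasting sticks where they are.

Things in the scene. Friction and masses are not known exactly. Their poses are not given: they have to be found in the camera images.
- stand_1: One of three look-alike round cast-iron jar stands, 92 mm across, 26 mm high, about 0.8 kg. On top a round recess 78 mm across, 14 mm deep (floor 12 mm above the counter) within a rim 7 mm thick: closed fingertips in the recess can drag it any way by the rim. Origin: centre of underside. Which one is slick is not told.
- stand_2: Looks exactly like stand_1 (same shape and sizes; its hidden foot may differ). Of the three, two have a foot that grips (about 5 to 8 N to drag along the counter) and one is worn slick (about 1 N). Which is which cannot be seen and is not told; their places change from run to run. Origin: centre of underside.
- stand_3: Looks exactly like stand_1 (same shape and sizes; its hidden foot may differ). Of the three, two have a foot that grips (about 5 to 8 N to drag along the counter) and one is worn slick (about 1 N). Which is which cannot be seen and is not told; their places change from run to run. Origin: centre of underside.
- wide_slot: Wide slot, for the two stands that grip: two parallel dark wooden rails fixed to the counter, each 140 mm long, 12 mm wide and 18 mm high, open at both ends; a pale inlay flush with the counter lies between them (no step). Origin: on the counter, middle of the slot; x points across from rail to rail, y along the rails. 210 mm clear between its rails, room for two stands side by side across it. It may lie on the left or the right of the counter.
- narrow_slot: Narrow slot, for the slick stand: two parallel dark wooden rails fixed to the counter, each 140 mm long, 12 mm wide and 18 mm high, open at both ends; a pale inlay flush with the counter lies between them (no step). Origin: on the counter, middle of the slot; x points across from rail to rail, y along the rails. 115 mm clear between its rails, room for one stand. It lies on the other side from the wide slot.
- jar_1: Closed preserve jar 68 mm across, 78 mm high; origin at the centre of its underside. Bystander, leave it where it is.
- jar_2: Closed preserve jar 68 mm across, 78 mm high; origin at the centre of its underside. Bystander, leave it where it is.
- tumbler: Glass tumbler 66 mm across, 85 mm high, with wooden tasting sticks standing in it to about 115 mm; origin at the centre of its underside. Bystander, leave it where it is.
There are look-alikes about, which are no part of the job. Leave any purple look-alike of the stand_2 alone. Leave any orange look-alike of the stand_1 alone.

How it is judged:
By the outcome, as a careful person would: the job done as asked, in the order asked, and still so for the second after the job is handed in, with the robot touching nothing.
It also fails if it takes over 72 s, if anything falls off the work surface, if the arm or the gripper's body presses on something with over 40 N, if the wrist force passes 120 N, or if a joint passes its speed limit or range.

ROBOT

A 7-joint arm with a two-finger parallel gripper is mounted at the origin on the work surface. World frame = base frame: x ahead of the robot, y to its left, z up, the work surface at z = 0. Lengths are in m, angles in degrees, forces in N, time in s.
With the tool pointing down it reaches from about 0.425 to 0.875 m from the base axis. Payload 4.7 kg.
Tool frame: the origin (TCP) lies at the very end of the fingers, on their centre line; the grasp point (between the pads) lies 19 mm behind it; z points along the fingers, y is the direction in which the jaws open and shut (so a half turn about z gives the same grasp; the last joint's range is limited). The gripper opens to 87 mm and grips with 3 to 60 N. Pads are 19 mm wide; open, the fingers measure 117 mm over their backs; the gripper's body (75 mm by 190 mm) begins 51 mm behind the grasp point.
Start: joints at [-66.801, 18.392, -4.016, 83.108, 1.295, 78.541, -3.26], TCP at [0.248, 0.601, 0.223] pointing down, gripper open.
Joint ranges: [-163.93, 163.93], [-17.29, 119.83], [-79.2, 71.16], [3.27, 140.29], [-89.18, 269.18], [5.43, 117.66], [-154.24, 154.24]. Speed limits (degrees/s): [147.25, 147.25, 180, 180, 180, 180, 180].

INTERFACE

Orientations are given as [roll, pitch, yaw] about the fixed x, y, z axes, in that order (R = Rz(yaw) Ry(pitch) Rx(roll)).
In Python, from cell import sensors, imaging, ticket gives the robot as it stands.
- The arm moves only by the tool carry_out, never from a script. Its argument "plan" is a list of rows, each an object of numbers: "fingers": the closure, from -1 (fully open) to 1 (shut); "dx", "dy", "dz": the shift along the tool's x, y, z normalised to -1 to 1, where 1 is 0.03 m; "rx", "ry", "rz": the turn, a rotation vector about the tool's x, y, z normalised to -1 to 1, where 1 is 10 degrees. A call has 1 to 12 rows; each row shifts and turns the commanded pose from where the row before left it, along the tool's axes as they then stand; what a row does not reach is not made up. A row lasts 1/8 s, in which the tool goes at most 62.5 mm and 10.7 degrees, less where a joint would pass 70% of its speed; a pose out of reach is approached as far as the arm can. A call with a number of a shift or a turn outside -1 to 1 is refused whole. A call with a gripper value outside its range is refused whole. The fingers move at their own pace and stop on an object; "force" is the grip in N (left out, the last holds). Time passes only in rows, so rows that do not move let the fingers close. It gives the time, the measured TCP pose, the force and the opening at its end, in the units of the state.
- sensors.get_obs(): the state, without advancing time (a new reading comes with each control period).
- imaging.read_camera(name): name is "scene" or "side" or "wrist"; returns a dict with "color" (480x640x3 uint8, red, green, blue), "mtx" (3x3 intrinsics, pixels), "dist_coeffs" ([k1, k2, p1, p2, k3] as OpenCV has them; the pictures are not rectified), "extrinsics" (4x4, takes a point from world to camera coordinates); the wrist camera has in their place "tool_from_camera" (4x4, takes a point from camera to tool coordinates, whose origin is the TCP and whose axes are the flange's). Camera axes: x right, y down, z forward; pixel columns grow to the right and rows downward; lengths in m; the calibration is good to about 2 mm. A picture is of the moment at which its call begins: read the wrist's pose just before it. There is no depth.
- ticket.sign_off(): hands the job in, once; it reports no verdict.
The state is a dict: "time_s": time; "qpos": joint angles; "joint_velocities": joint speeds; "effort": joint torques, N m; "tool_pos": TCP position; "tool_rot": TCP orientation; "force": force on the tool from outside, world axes, zero at the start; "wrist_torque": the same for the moment, N m; "grip_width": finger opening in m.
Only numpy, scipy, OpenCV 4.12 (cv2) and the standard library are available. Lean on these libraries where they do the work, as an engineer would, in place of code of your own. Each camera call takes 0.05 s, during which the arm holds its last target.

## Working session

There is one attempt and no reset: what is moved stays moved. The work goes in short steps, Python scripts to look and compute and a tool call to move; the robot and the scene stay as the last step left them, time stands still between calls to the robot, and variables do not carry over. Pictures are saved under pics/ and viewed, and the job is handed in when it is done.

Besides the shell and the picture viewer there is one more tool, called after "Call:" by a JSON object that holds its "api" and its "payload", one argument or row to a line. carry_out: Moves the arm, as the interface text tells. Scaled input: -1 to 1 covers 0.03 m each way for a shift and 10 degrees each way for a turn. Its arguments: {"type":"object","properties":{"plan":{"type":"array"},"force":{"type":"number"}},"required":["plan"]}

```bash
mkdir -p pics; ls; python3 - <<'E'
from cell import sensors, imaging
import cv2
print(sensors.get_obs())
for n in ["scene","side","wrist"]:
    r=imaging.read_camera(n)
    cv2.imwrite(f"pics/{n}0.png",r["color"][:,:,::-1])
    print(n,{k:v for k,v in r.items() if k!="color"})
E
```

```text
pics
{'time_s': 0.0, 'qpos': array([-66.80151824,  18.43755043,  -4.01480612,  83.17319529,
         1.29586069,  78.54093525,  -3.26065843]), 'joint_velocities': array([-0.032146  ,  0.00984545,  0.01932477, -0.01785416, -0.01083595,
       -0.01287671,  0.05127328]), 'effort': array([-2.06433656e-04, -4.91289282e+01, -4.04192526e-01, -3.12523091e+01,
       -6.39458187e-02,  4.37100639e-02,  1.68855240e-04]), 'tool_pos': array([0.24745078, 0.60047152, 0.22149348]), 'tool_rot': array([-1.79893605e+02,  6.77619212e-03,  1.57610061e+02]), 'force': array([ 0.43242896, -0.30713448,  0.10008457]), 'wrist_torque': array([ 0.02874128,  0.01055672, -0.02313527]), 'grip_width': 0.08689228026881113}
scene {'mtx': array([[561.39512167,   0.        , 326.61249066],
       [  0.        , 561.39512167, 239.36727201],
       [  0.        ,   0.        ,   1.        ]]), 'dist_coeffs': array([-0.08757685,  0.        ,  0.        ,  0.        ,  0.        ]), 'extrinsics': array([[ 0.67161628,  0.7408671 ,  0.0068924 , -0.28497621],
       [ 0.50193532, -0.44813605, -0.73975335, -0.26557441],
      
[... 549 characters left out ...]
4697801,  1.07565233],
       [ 0.        ,  0.        ,  0.        ,  1.        ]])}
wrist {'mtx': array([[398.33102597,   0.        , 325.28315246],
       [  0.        , 398.33102597, 241.82160599],
       [  0.        ,   0.        ,   1.        ]]), 'dist_coeffs': array([-0.0883324,  0.       ,  0.       ,  0.       ,  0.       ]), 'tool_from_camera': array([[ 8.96675712e-04, -9.59552877e-01, -2.81527037e-01,
         7.65872597e-02],
       [ 9.99999596e-01,  8.77236881e-04,  1.95079584e-04,
        -1.04238589e-03],
       [ 5.97767243e-05, -2.81527098e-01,  9.59553276e-01,
        -1.62279167e-01],
       [ 0.00000000e+00,  0.00000000e+00,  0.00000000e+00,
         1.00000000e+00]])}
```

View pics/scene0.png

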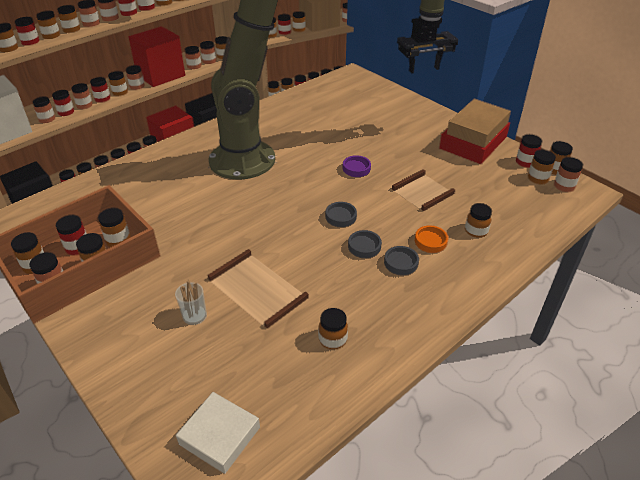

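View pics/side0.png

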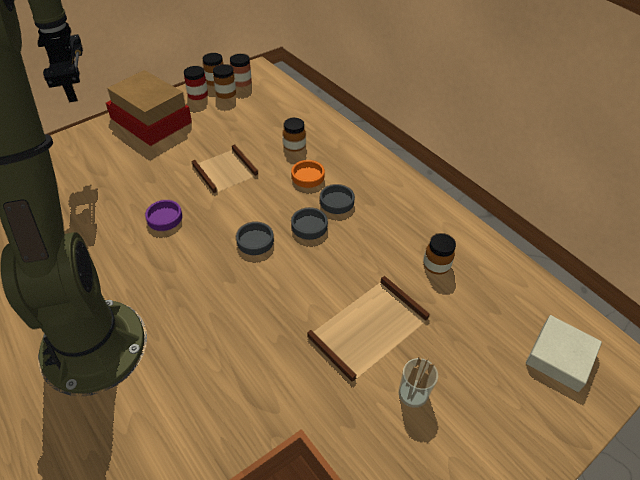

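View pics/wrist0.png

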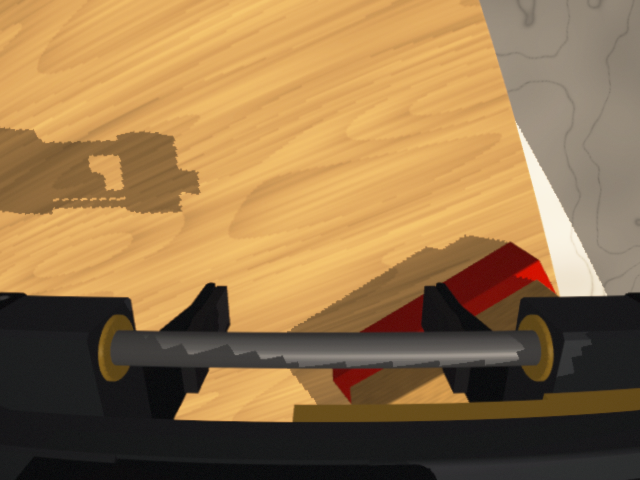

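The scene view shows three dark stands at (341,214), (364,244) and (401,261). The purple decoy is at (357,166) and the orange one at (432,238). The wide slot is near (258,288) and the narrow one near (423,190). Next I'll measure them.

```bash
cat > h.py <<'E'
import numpy as np, cv2
from cell import sensors, imaging
def cast(r,uv,z):
    uv=np.asarray(uv,float).reshape(-1,1,2)
    n=cv2.undistortPoints(uv,r["mtx"],r["dist_coeffs"]).reshape(-1,2)
    T=r["extrinsics"];R=T[:3,:3];c=-R.T@T[:3,3]
    d=np.c_[n,np.ones(len(n))]@R
    return c+d*((z-c[2])/d[:,2:])
def proj(r,P):
    T=r["extrinsics"]
    return cv2.projectPoints(np.asarray(P,float).reshape(-1,1,3),cv2.Rodrigues(T[:3,:3])[0],T[:3,3],r["mtx"],r["dist_coeffs"])[0].reshape(-1,2)
def topview(r,z,x0=0.2,x1=0.9,y0=-.55,y1=.55,s=700):
    # metric rectified picture of plane z; row: x decreasing downward -> up = +x ; col: left=+y
    W=int((y1-y0)*s);H=int((x1-x0)*s)
    uu,vv=np.meshgrid(np.arange(W),np.arange(H))
    P=np.stack([x1-vv/s,y1-uu/s,np.full(uu.shape,z)],-1).reshape(-1,3)
    q=proj(r,P).astype(np.float32).reshape(H,W,2)
    return cv2.remap(r["color"],q[...,0],q[...,1],cv2.INTER_LINEAR)
E
python3 - <<'E'
from h import *
for n in ["scene","side"]:
    r=imaging.read_camera(n)
    im=r["color"]
    t=topview(r,0.026); 
    for i in range(0,9):
        y=.5-.125*i; cv2.putText(t,f"{y:.2f}",(int((.55-y)*700),10),0,.35,(255,0,0))
        cv2.line(t,(int((.55-y)*700),12),(int((.55-y)*700),20),(255,0,0))
    cv2.imwrite(f"pics/top_{n}.png",t[:,:,::-1])
    # stands: dark bluish-grey
    hsv=cv2.cvtColor(im,cv2.COLOR_RGB2HSV)
    m=((hsv[...,2]<110)&(hsv[...,1]<110)&(im[...,2].astype(int)>=im[...,0]-2)).astype(np.uint8)
    m=cv2.morphologyEx(m,cv2.MORPH_CLOSE,np.ones((3,3)))
    cs,_=cv2.findContours(m,cv2.RETR_EXTERNAL,cv2.CHAIN_APPROX_NONE)
    for c in cs:
        if cv2.contourArea(c)>250:
            b=cv2.boundingRect(c)
            if b[2]<60: 
                P=cast(r,c,0.026)
                (cx,cy),rad=cv2.minEnclosingCircle(P[:,:2].astype(np.float32))
                e=cv2.fitEllipse(c); print(n,b,"c26",cast(r,[e[0]],.026)[0,:2],cast(r,[e[0]],.013)[0,:2],rad)
E
```

```text
scene (321, 309, 25, 22) c26 [ 0.7225212 -0.2508876] [ 0.71474    -0.24346601] 0.034270841628313065
scene (30, 253, 28, 21) c26 [ 0.0669816  -0.69964456] [ 0.05098302 -0.69784827] 0.04057982563972473
scene (384, 246, 35, 29) c26 [0.69452031 0.02064981] [0.68638811 0.03147521] 0.05370454490184784
scene (76, 233, 26, 20) c26 [ 0.07721747 -0.57080059] [ 0.0613472 -0.5673892] 0.04117969423532486
scene (11, 233, 26, 20) c26 [-0.05105859 -0.70972342] [-0.06853685 -0.70805347] 0.04196489229798317
scene (348, 231, 33, 27) c26 [ 0.58489788 -0.00695164] [0.57539153 0.00352777] 0.05457695201039314
scene (56, 215, 25, 19) c26 [-0.03906087 -0.58230817] [-0.05638873 -0.57904103] 0.04186808690428734
scene (98, 209, 25, 18) c26 [ 0.01424745 -0.47460407] [-0.00241217 -0.46998683] 0.041660625487565994
scene (326, 202, 30, 25) c26 [0.44911154 0.03186107] [0.43790307 0.042827  ] 0.05561622977256775
scene (0, 162, 52, 40) c26 [-0.33856973 -0.6028421 ] [-0.35965202 -0.59983236] 0.10485859960317612
scene (535, 142, 37, 22) c26 [0.68865184 0.79388514] [0.68044607 0.81440327] 0.08937788009643555
scene (185, 
[... 255 characters left out ...]
847161] 0.08171366900205612
side (430, 234, 25, 22) c26 [ 0.78681259 -0.2542686 ] [ 0.79727164 -0.24782289] 0.036295074969530106
side (236, 223, 38, 32) c26 [0.4355695  0.03030944] [0.44113163 0.04072264] 0.05226154625415802
side (292, 208, 36, 31) c26 [ 0.5707792  -0.00806399] [0.57822639 0.00181422] 0.05230056494474411
side (320, 185, 34, 29) c26 [0.68102287 0.01921163] [0.69000703 0.0294701 ] 0.05322876572608948
side (0, 135, 53, 30) c26 [0.08128573 0.72309862] [0.08190857 0.74317044] 0.08310505002737045
side (203, 53, 30, 25) c26 [0.77112541 0.79581733] [0.78136575 0.81690297] 0.08901133388280869
side (35, 15, 46, 87) c26 [0.34818563 1.25412324] [0.3525295  1.28159842] 0.3554653525352478
```

View pics/top_scene.png

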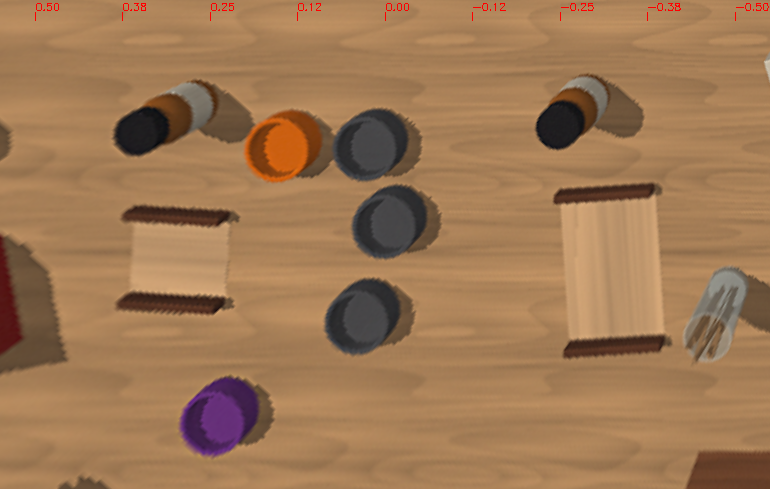

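View pics/top_side.png

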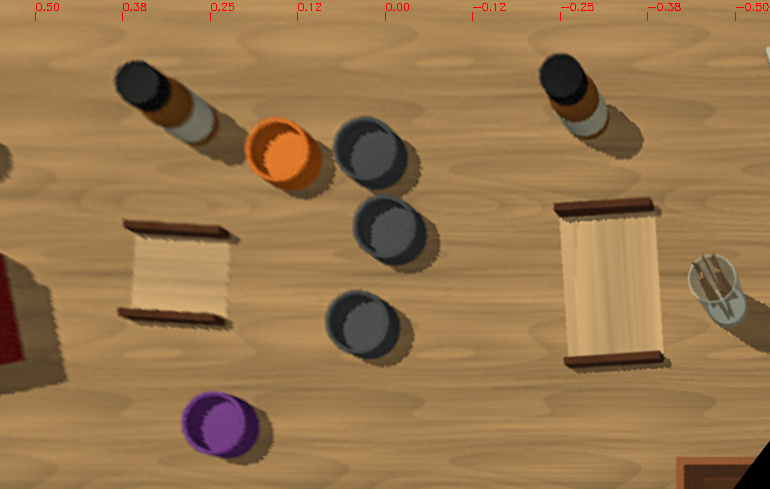

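Both rectified views agree to 2–3 mm. The stands are about A (.688,.027), B (.576,−.001) and C (.440,.039). Next: the exact slot geometry and the bystander bases.

```bash
python3 - <<'E'
from h import *
out=[]
for n in ["scene","side"]:
    r=imaging.read_camera(n)
    for nm,(x0,x1,y0,y1) in {"wide":(.36,.68,-.46,-.2),"narrow":(.4,.66,.18,.44)}.items():
        t=topview(r,0.018,x0,x1,y0,y1,1000)
        h=cv2.cvtColor(t,cv2.COLOR_RGB2HSV)
        m=((t[...,0].astype(int)<105)&(t[...,0].astype(int)>t[...,2]+12)&(h[...,1]>90)).astype(np.uint8)
        cs,_=cv2.findContours(m,cv2.RETR_EXTERNAL,cv2.CHAIN_APPROX_NONE)
        for c in cs:
            if cv2.contourArea(c)>600:
                (cx,cy),(w,hh),a=cv2.minAreaRect(c)
                print(n,nm,"centre x %.3f y %.3f"%(x1-cy/1000,y1-cx/1000),w,hh,a)
        out.append(cv2.resize(t,(400,400)))
cv2.imwrite("pics/slots.png",np.vstack([np.hstack(out[:2]),np.hstack(out[2:])])[:, :, ::-1][:, :, :].copy())
cv2.imwrite("pics/slots.png",cv2.resize(cv2.imread("pics/slots.png"),(600,600)))
E
```

```text
scene wide centre x 0.399 y -0.327 24.92041778564453 154.08583068847656 86.03533935546875
scene wide centre x 0.619 y -0.313 20.478235244750977 154.84495544433594 86.26860046386719
scene narrow centre x 0.460 y 0.309 164.9959716796875 26.650531768798828 2.834111213684082
scene narrow centre x 0.586 y 0.301 165.76455688476562 23.778553009033203 3.416588068008423
side wide centre x 0.386 y -0.328 25.138452529907227 153.32583618164062 86.42366790771484
side wide centre x 0.606 y -0.314 27.46063232421875 153.45802307128906 86.45523071289062
side narrow centre x 0.448 y 0.310 164.3805694580078 22.173742294311523 4.144623756408691
side narrow centre x 0.574 y 0.300 167.3321990966797 23.2801513671875 4.299862861633301
```

View pics/slots.png

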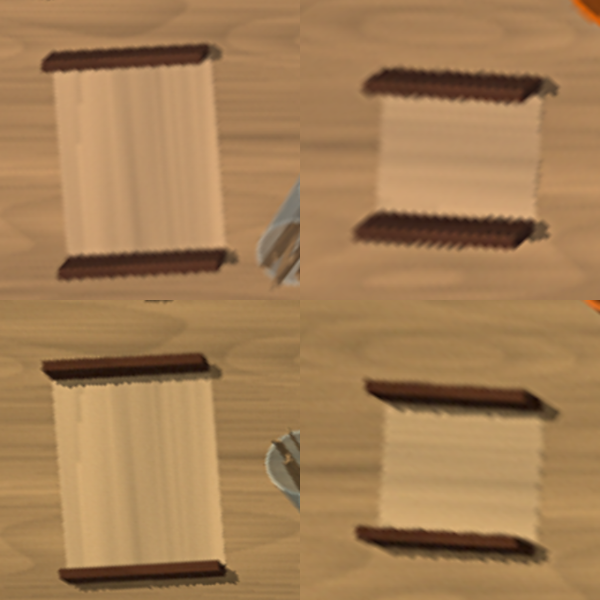

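```bash
python3 - <<'E'
from h import *
out=[]
for n in ["scene","side"]:
    r=imaging.read_camera(n)
    for nm,(x0,x1,y0,y1) in {"wide":(.36,.66,-.45,-.15),"narrow":(.37,.67,.17,.47)}.items():
        t=cv2.resize(topview(r,0.0,x0,x1,y0,y1,1000),(400,400))
        for k in range(0,300,20): cv2.line(t,(k*4//3,0),(k*4//3,6 if k%100 else 14),(255,0,0),1)
        out.append(t)
cv2.imwrite("pics/slots0.png",cv2.resize(np.vstack([np.hstack(out[:2]),np.hstack(out[2:])])[:,:,::-1],(600,600)))
# bases of bystanders: full z=0 views
for n in ["scene","side"]:
    r=imaging.read_camera(n)
    for nm,uv in {"scene":{"jar1":(479,231),"jar2":(333,343),"tum":(194,318)},"side":{"jar1":(295,148),"jar2":(438,267),"tum":(413,398)}}[n].items():
        print(n,nm,cast(r,[uv],0)[0,:2])
E
```

```text
scene jar1 [0.74880057 0.30001018]
scene jar2 [ 0.75986821 -0.28396567]
scene tum [ 0.47796373 -0.48679411]
side jar1 [0.73534826 0.28139605]
side jar2 [ 0.74708321 -0.2861416 ]
side tum [ 0.46634442 -0.49042193]
```

View pics/slots0.png

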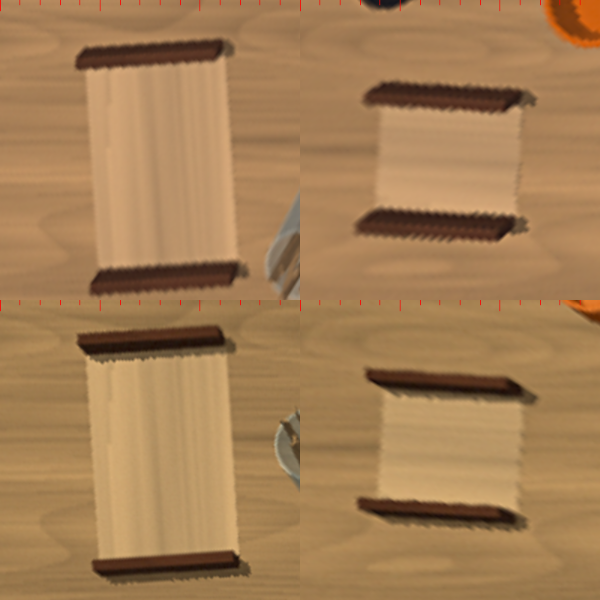

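Measured centres are wide slot (.501,−.312) and narrow slot (.516,.319), each tilted about 4°. First I turn the tool to yaw 90 and shut the fingers.

Call:
{"api": "carry_out", "payload": {
  "plan": [
    {"rz": 1, "fingers": 1},
    {"rz": 1},
    {"rz": 1},
    {"rz": 1},
    {"rz": 1},
    {"rz": 1},
    {"rz": 0.76},
    {}
  ],
  "force": 10
}}

```text
validation failed for argument at $.pl...
```

Call:
{"api": "carry_out", "payload": {
  "plan": [
    {"dx": 0, "dy": 0, "dz": 0, "rx": 0, "ry": 0, "rz": 1, "fingers": 1},
    {"dx": 0, "dy": 0, "dz": 0, "rx": 0, "ry": 0, "rz": 1, "fingers": 1},
    {"dx": 0, "dy": 0, "dz": 0, "rx": 0, "ry": 0, "rz": 1, "fingers": 1},
    {"dx": 0, "dy": 0, "dz": 0, "rx": 0, "ry": 0, "rz": 1, "fingers": 1},
    {"dx": 0, "dy": 0, "dz": 0, "rx": 0, "ry": 0, "rz": 1, "fingers": 1},
    {"dx": 0, "dy": 0, "dz": 0, "rx": 0, "ry": 0, "rz": 1, "fingers": 1},
    {"dx": 0, "dy": 0, "dz": 0, "rx": 0, "ry": 0, "rz": 0.76, "fingers": 1}
  ],
  "force": 10
}}

```text
time_s: 1.42
tool_pos: [0.2476, 0.601, 0.2226]
tool_rot: [180.0, -0.0, 89.7]
force: [0.1, 0.1, 0.5]
grip_width: 0.025
```

Call:
{"api": "carry_out", "payload": {
  "plan": [
    {"dx": -0.912, "dy": 0.497, "fingers": 1},
    {"dx": -0.912, "dy": 0.497, "fingers": 1},
    {"dx": -0.912, "dy": 0.497, "fingers": 1},
    {"dx": -0.912, "dy": 0.497, "fingers": 1},
    {"dx": -0.912, "dy": 0.497, "fingers": 1},
    {"dx": -0.912, "dy": 0.497, "fingers": 1},
    {"dx": -0.912, "dy": 0.497, "fingers": 1},
    {"dx": -0.912, "dy": 0.497, "fingers": 1},
    {"dx": -0.912, "dy": 0.497, "fingers": 1},
    {"dx": -0.912, "dy": 0.497, "fingers": 1},
    {"dx": -0.912, "dy": 0.497, "fingers": 1}
  ]
}}

```text
validation failed for argument at $.pl...
```

Call:
{"api": "carry_out", "payload": {
  "plan": [
    {"dx": -0.912, "dy": 0.497, "dz": 0.36, "fingers": 1},
    {"dx": -0.912, "dy": 0.497, "dz": 0.36, "fingers": 1},
    {"dx": -0.912, "dy": 0.497, "dz": 0.36, "fingers": 1},
    {"dx": -0.912, "dy": 0.497, "dz": 0.36, "fingers": 1},
    {"dx": -0.912, "dy": 0.497, "dz": 0.36, "fingers": 1},
    {"dx": -0.912, "dy": 0.497, "dz": 0.36, "fingers": 1},
    {"dx": -0.912, "dy": 0.497, "dz": 0.36, "fingers": 1},
    {"dx": -0.912, "dy": 0.497, "dz": 0.36, "fingers": 1},
    {"dx": -0.912, "dy": 0.497, "dz": 0.36, "fingers": 1},
    {"dx": -0.912, "dy": 0.497, "dz": 0.36, "fingers": 1},
    {"dx": -0.912, "dy": 0.497, "dz": 0.36, "fingers": 1},
    {"dx": 0, "fingers": 1},
    {"dx": 0, "fingers": 1}
  ]
}}

```text
validation failed for argument at $.pl...
```

All the keys have to be in every row.

Call:
{"api": "carry_out", "payload": {
  "plan": [
    {"dx": -0.912, "dy": 0.497, "dz": 0, "rx": 0, "ry": 0, "rz": 0, "fingers": 1},
    {"dx": -0.912, "dy": 0.497, "dz": 0, "rx": 0, "ry": 0, "rz": 0, "fingers": 1},
    {"dx": -0.912, "dy": 0.497, "dz": 0, "rx": 0, "ry": 0, "rz": 0, "fingers": 1},
    {"dx": -0.912, "dy": 0.497, "dz": 0, "rx": 0, "ry": 0, "rz": 0, "fingers": 1},
    {"dx": -0.912, "dy": 0.497, "dz": 0, "rx": 0, "ry": 0, "rz": 0, "fingers": 1},
    {"dx": -0.912, "dy": 0.497, "dz": 0, "rx": 0, "ry": 0, "rz": 0, "fingers": 1},
    {"dx": -0.912, "dy": 0.497, "dz": 0, "rx": 0, "ry": 0, "rz": 0, "fingers": 1},
    {"dx": -0.912, "dy": 0.497, "dz": 0, "rx": 0, "ry": 0, "rz": 0, "fingers": 1},
    {"dx": -0.912, "dy": 0.497, "dz": 0, "rx": 0, "ry": 0, "rz": 0, "fingers": 1},
    {"dx": -0.912, "dy": 0.497, "dz": 0, "rx": 0, "ry": 0, "rz": 0, "fingers": 1},
    {"dx": -0.912, "dy": 0.497, "dz": 0, "rx": 0, "ry": 0, "rz": 0, "fingers": 1}
  ]
}}

```text
time_s: 2.8
tool_pos: [0.4122, 0.2992, 0.2228]
tool_rot: [180.0, -0.0, 90.0]
force: [0.2, 0.0, -0.2]
grip_width: 0.0008
```

Call:
{"api": "carry_out", "payload": {
  "plan": [
    {"dx": -0.912, "dy": 0.497, "dz": 0.36, "rx": 0, "ry": 0, "rz": 0, "fingers": 1},
    {"dx": -0.912, "dy": 0.497, "dz": 0.36, "rx": 0, "ry": 0, "rz": 0, "fingers": 1},
    {"dx": -0.912, "dy": 0.497, "dz": 0.36, "rx": 0, "ry": 0, "rz": 0, "fingers": 1},
    {"dx": -0.912, "dy": 0.497, "dz": 0.36, "rx": 0, "ry": 0, "rz": 0, "fingers": 1},
    {"dx": -0.912, "dy": 0.497, "dz": 0.36, "rx": 0, "ry": 0, "rz": 0, "fingers": 1},
    {"dx": -0.912, "dy": 0.497, "dz": 0.36, "rx": 0, "ry": 0, "rz": 0, "fingers": 1},
    {"dx": -0.912, "dy": 0.497, "dz": 0.36, "rx": 0, "ry": 0, "rz": 0, "fingers": 1},
    {"dx": -0.912, "dy": 0.497, "dz": 0.36, "rx": 0, "ry": 0, "rz": 0, "fingers": 1},
    {"dx": -0.912, "dy": 0.497, "dz": 0.36, "rx": 0, "ry": 0, "rz": 0, "fingers": 1},
    {"dx": -0.912, "dy": 0.497, "dz": 0.36, "rx": 0, "ry": 0, "rz": 0, "fingers": 1},
    {"dx": -0.912, "dy": 0.497, "dz": 0.36, "rx": 0, "ry": 0, "rz": 0, "fingers": 1},
    {"dx": 0, "dy": 0, "dz": 0, "rx": 0, "ry": 0, "rz": 0, "fingers": 1}
  ]
}}

```text
time_s: 4.3
tool_pos: [0.5758, -0.004, 0.1032]
tool_rot: [-180.0, 0.1, 89.8]
force: [0.3, -0.3, -0.1]
grip_width: 0.0004
```

Call:
{"api": "carry_out", "payload": {
  "plan": [
    {"dx": 0.1, "dy": 0, "dz": 0.8, "rx": 0, "ry": 0, "rz": 0, "fingers": 1},
    {"dx": 0, "dy": 0, "dz": 0.8, "rx": 0, "ry": 0, "rz": 0, "fingers": 1},
    {"dx": 0, "dy": 0, "dz": 0.7, "rx": 0, "ry": 0, "rz": 0, "fingers": 1},
    {"dx": 0, "dy": 0, "dz": 0.3, "rx": 0, "ry": 0, "rz": 0, "fingers": 1},
    {"dx": 0, "dy": 0, "dz": 0.23, "rx": 0, "ry": 0, "rz": 0, "fingers": 1},
    {"dx": 0, "dy": 0, "dz": 0, "rx": 0, "ry": 0, "rz": 0, "fingers": 1}
  ],
  "force": 5
}}

```text
time_s: 5.05
tool_pos: [0.5759, 0.0025, 0.019]
tool_rot: [180.0, -0.0, 90.0]
force: [-0.2, -0.3, 0.9]
grip_width: 0.0009
```

Call:
{"api": "carry_out", "payload": {
  "plan": [
    {"dx": 0, "dy": 0, "dz": 0, "rx": 0, "ry": 0, "rz": 0, "fingers": -0.3},
    {"dx": 0, "dy": 0, "dz": 0, "rx": 0, "ry": 0, "rz": 0, "fingers": -0.3},
    {"dx": 0, "dy": 0, "dz": 0, "rx": 0, "ry": 0, "rz": 0, "fingers": -0.3},
    {"dx": 0, "dy": 0, "dz": 0, "rx": 0, "ry": 0, "rz": 0, "fingers": -0.3},
    {"dx": 0, "dy": 0, "dz": 0, "rx": 0, "ry": 0, "rz": 0, "fingers": -0.3}
  ]
}}

```text
time_s: 5.68
tool_pos: [0.5758, 0.0021, 0.0189]
tool_rot: [180.0, -0.0, 90.0]
force: [-0.6, -0.6, -0.7]
grip_width: 0.0425
```

Call:
{"api": "carry_out", "payload": {
  "plan": [
    {"dx": -0.4, "dy": 0, "dz": 0, "rx": 0, "ry": 0, "rz": 0, "fingers": -0.3},
    {"dx": -0.4, "dy": 0, "dz": 0, "rx": 0, "ry": 0, "rz": 0, "fingers": -0.3},
    {"dx": -0.4, "dy": 0, "dz": 0, "rx": 0, "ry": 0, "rz": 0, "fingers": -0.3}
  ]
}}

```text
time_s: 6.05
tool_pos: [0.5757, -0.0317, 0.0188]
tool_rot: [-180.0, -0.2, 90.1]
force: [0.5, 5.9, 0.1]
grip_width: 0.0515
```

```bash
python3 - <<'E'
from h import *
o=sensors.get_obs();print(o["force"],o["tool_pos"],o["time_s"],o["joint_velocities"].round(1))
E
```

```text
[0.51307047 5.9335466  0.05860603] [ 0.57572092 -0.03174628  0.01880455] 6.05 [ 8.4  0.8  1.7 -0.5 -1.2  0.3 10.4]
```

Call:
{"api": "carry_out", "payload": {
  "plan": [
    {"dx": -0.4, "dy": 0, "dz": 0, "rx": 0, "ry": 0, "rz": 0, "fingers": -0.3},
    {"dx": -0.4, "dy": 0, "dz": 0, "rx": 0, "ry": 0, "rz": 0, "fingers": -0.3}
  ]
}}

```text
time_s: 6.3
tool_pos: [0.5758, -0.0556, 0.0188]
tool_rot: [-180.0, -0.2, 90.1]
force: [-0.7, 5.5, -0.0]
grip_width: 0.0513
```

B takes about 5.7 N, so it grips. I'll slide it on to the far spot in the wide slot.

Call:
{"api": "carry_out", "payload": {
  "plan": [
    {"dx": -0.7, "dy": -0.2, "dz": 0, "rx": 0, "ry": 0, "rz": 0, "fingers": -0.3},
    {"dx": -0.8, "dy": -0.3, "dz": 0, "rx": 0, "ry": 0, "rz": 0, "fingers": -0.3},
    {"dx": -0.8, "dy": -0.3, "dz": 0, "rx": 0, "ry": 0, "rz": 0, "fingers": -0.3},
    {"dx": -0.8, "dy": -0.1, "dz": 0, "rx": 0, "ry": 0, "rz": 0, "fingers": -0.3},
    {"dx": -0.8, "dy": 0, "dz": 0, "rx": 0, "ry": 0, "rz": 0, "fingers": -0.3},
    {"dx": -0.8, "dy": 0, "dz": 0, "rx": 0, "ry": 0, "rz": 0, "fingers": -0.3},
    {"dx": -0.8, "dy": 0, "dz": 0, "rx": 0, "ry": 0, "rz": 0, "fingers": -0.3},
    {"dx": -0.8, "dy": 0, "dz": 0, "rx": 0, "ry": 0, "rz": 0, "fingers": -0.3},
    {"dx": -0.8, "dy": 0, "dz": 0, "rx": 0, "ry": 0, "rz": 0, "fingers": -0.3},
    {"dx": -0.8, "dy": 0.1, "dz": 0, "rx": 0, "ry": 0, "rz": 0, "fingers": -0.3},
    {"dx": -0.5, "dy": 0, "dz": 0, "rx": 0, "ry": 0, "rz": 0, "fingers": -0.3},
    {"dx": 0, "dy": 0, "dz": 0, "rx": 0, "ry": 0, "rz": 0, "fingers": -0.3}
  ]
}}

```text
time_s: 7.8
tool_pos: [0.5515, -0.3106, 0.0188]
tool_rot: [180.0, -0.0, 89.9]
force: [1.4, 1.5, -0.1]
grip_width: 0.0514
```

```bash
cat > snap.py <<'E'
import sys
from h import *
o=sensors.get_obs();print(o["time_s"],o["tool_pos"].round(4),o["tool_rot"].round(1),o["force"].round(2),o["grip_width"])
k=sys.argv[1]
a=[]
for n in ["scene","side"]:
    r=imaging.read_camera(n)
    t=topview(r,0.018,.3,.85,-.48,.48,620)
    a.append(t)
cv2.imwrite(f"pics/s{k}.png",cv2.resize(np.vstack(a)[:,:,::-1],(510,600)) if 0 else np.vstack(a)[:,:,::-1][:600])
cv2.imwrite(f"pics/s{k}b.png",a[1][:,:,::-1])
cv2.imwrite(f"pics/s{k}a.png",a[0][:,:,::-1])
E
python3 snap.py 1
```

```text
7.8 [ 0.5515 -0.3106  0.0188] [180.   -0.   89.9] [ 1.36  1.51 -0.15] 0.05140324307055427
```

View pics/s1b.png

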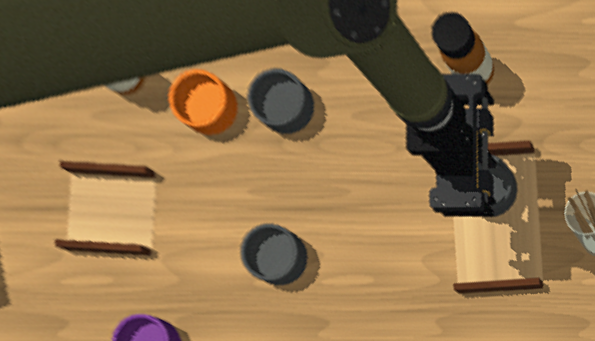

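View pics/s1a.png

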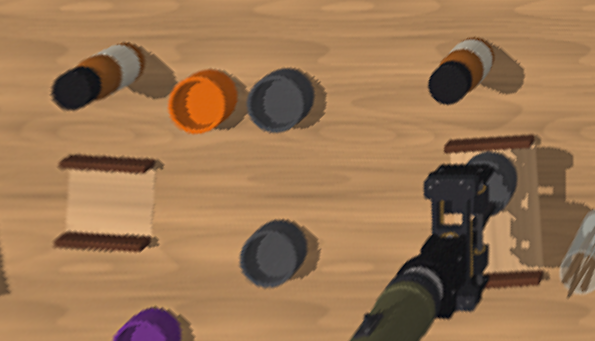

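B looks well seated in the far half of the wide slot (side view ~(490,190)). I'll release it and move to C.

Call:
{"api": "carry_out", "payload": {
  "plan": [
    {"dx": 0, "dy": 0, "dz": 0, "rx": 0, "ry": 0, "rz": 0, "fingers": 1},
    {"dx": 0, "dy": 0, "dz": 0, "rx": 0, "ry": 0, "rz": 0, "fingers": 1},
    {"dx": 0, "dy": 0, "dz": 0, "rx": 0, "ry": 0, "rz": 0, "fingers": 1},
    {"dx": 0, "dy": 0, "dz": -0.7, "rx": 0, "ry": 0, "rz": 0, "fingers": 1},
    {"dx": 0, "dy": 0, "dz": -1, "rx": 0, "ry": 0, "rz": 0, "fingers": 1},
    {"dx": 0.9, "dy": -0.3, "dz": -0.5, "rx": 0, "ry": 0, "rz": 0, "fingers": 1},
    {"dx": 0.97, "dy": -0.3, "dz": 0, "rx": 0, "ry": 0, "rz": 0, "fingers": 1},
    {"dx": 0.97, "dy": -0.3, "dz": 0, "rx": 0, "ry": 0, "rz": 0, "fingers": 1},
    {"dx": 0.97, "dy": -0.3, "dz": 0, "rx": 0, "ry": 0, "rz": 0, "fingers": 1},
    {"dx": 0.97, "dy": -0.3, "dz": 0, "rx": 0, "ry": 0, "rz": 0, "fingers": 1},
    {"dx": 0.97, "dy": -0.3, "dz": 0, "rx": 0, "ry": 0, "rz": 0, "fingers": 1},
    {"dx": 0.97, "dy": -0.3, "dz": 0, "rx": 0, "ry": 0, "rz": 0, "fingers": 1}
  ]
}}

```text
time_s: 9.4
tool_pos: [0.4891, -0.1077, 0.0864]
tool_rot: [179.9, -0.0, 90.0]
force: [-0.7, -0.5, 0.2]
grip_width: 0.0004
```

Call:
{"api": "carry_out", "payload": {
  "plan": [
    {"dx": 0.97, "dy": -0.3, "dz": 0, "rx": 0, "ry": 0, "rz": 0, "fingers": 1},
    {"dx": 0.97, "dy": -0.3, "dz": 0, "rx": 0, "ry": 0, "rz": 0, "fingers": 1},
    {"dx": 0.97, "dy": -0.3, "dz": 0, "rx": 0, "ry": 0, "rz": 0, "fingers": 1},
    {"dx": 0.97, "dy": -0.4, "dz": 0, "rx": 0, "ry": 0, "rz": 0, "fingers": 1},
    {"dx": 0.97, "dy": -0.4, "dz": 0, "rx": 0, "ry": 0, "rz": 0, "fingers": 1},
    {"dx": 0, "dy": 0, "dz": 0, "rx": 0, "ry": 0, "rz": 0, "fingers": 1}
  ]
}}

```text
time_s: 10.15
tool_pos: [0.4377, 0.0391, 0.0861]
tool_rot: [179.9, -0.1, 90.2]
force: [0.9, -0.3, 0.9]
grip_width: 0.0005
```

```bash
python3 snap.py 2
```

```text
10.15 [0.4377 0.0391 0.0861] [ 1.799e+02 -1.000e-01  9.020e+01] [ 0.91 -0.28  0.88] 0.0005406934691024668
```

View pics/s2a.png

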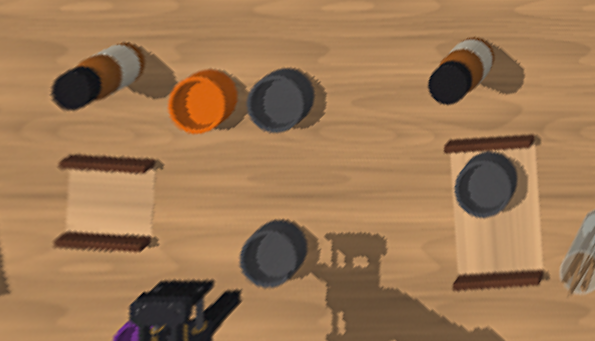

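View pics/s2b.png

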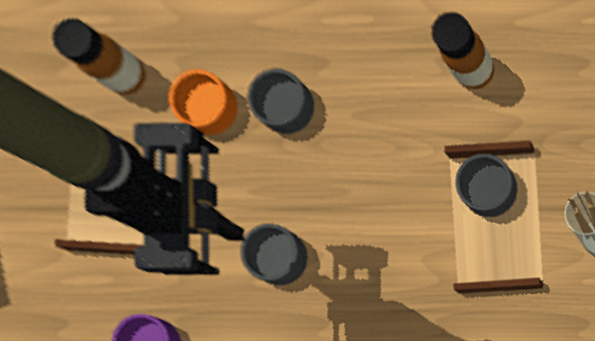

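B sits inside the wide slot, next to the far rail (~(487,184)). Now I engage C.

Call:
{"api": "carry_out", "payload": {
  "plan": [
    {"dx": 0, "dy": 0.05, "dz": 0.8, "rx": 0, "ry": 0, "rz": 0, "fingers": 1},
    {"dx": 0, "dy": 0, "dz": 0.8, "rx": 0, "ry": 0, "rz": 0, "fingers": 1},
    {"dx": 0, "dy": 0, "dz": 0.4, "rx": 0, "ry": 0, "rz": 0, "fingers": 1},
    {"dx": 0, "dy": 0, "dz": 0.23, "rx": 0, "ry": 0, "rz": 0, "fingers": 1},
    {"dx": 0, "dy": 0, "dz": 0, "rx": 0, "ry": 0, "rz": 0, "fingers": -0.3},
    {"dx": 0, "dy": 0, "dz": 0, "rx": 0, "ry": 0, "rz": 0, "fingers": -0.3},
    {"dx": 0, "dy": 0, "dz": 0, "rx": 0, "ry": 0, "rz": 0, "fingers": -0.3},
    {"dx": 0, "dy": 0, "dz": 0, "rx": 0, "ry": 0, "rz": 0, "fingers": -0.3},
    {"dx": 0, "dy": 0, "dz": 0, "rx": 0, "ry": 0, "rz": 0, "fingers": -0.3},
    {"dx": 0, "dy": 0, "dz": 0, "rx": 0, "ry": 0, "rz": 0, "fingers": -0.3},
    {"dx": 0, "dy": 0, "dz": 0, "rx": 0, "ry": 0, "rz": 0, "fingers": -0.3}
  ]
}}

```text
time_s: 11.62
tool_pos: [0.4396, 0.0372, 0.0181]
tool_rot: [179.9, -0.0, 90.0]
force: [1.2, 0.3, 0.1]
grip_width: 0.0548
```

Call:
{"api": "carry_out", "payload": {
  "plan": [
    {"dx": -0.4, "dy": 0, "dz": 0, "rx": 0, "ry": 0, "rz": 0, "fingers": -0.3},
    {"dx": -0.4, "dy": 0, "dz": 0, "rx": 0, "ry": 0, "rz": 0, "fingers": -0.3},
    {"dx": -0.4, "dy": 0, "dz": 0, "rx": 0, "ry": 0, "rz": 0, "fingers": -0.3}
  ]
}}

```text
time_s: 12.0
tool_pos: [0.4393, 0.0003, 0.018]
tool_rot: [180.0, -0.0, 90.0]
force: [0.5, 2.7, 0.6]
grip_width: 0.0561
```

Call:
{"api": "carry_out", "payload": {
  "plan": [
    {"dx": -0.4, "dy": 0, "dz": 0, "rx": 0, "ry": 0, "rz": 0, "fingers": -0.3}
  ]
}}

```text
time_s: 12.12
tool_pos: [0.4392, -0.0118, 0.018]
tool_rot: [180.0, -0.0, 90.0]
force: [0.4, 2.8, 0.7]
grip_width: 0.0564
```

Call:
{"api": "carry_out", "payload": {
  "plan": [
    {"dx": -0.4, "dy": 0, "dz": 0, "rx": 0, "ry": 0, "rz": 0, "fingers": -0.3}
  ]
}}

```text
time_s: 12.25
tool_pos: [0.4393, -0.0237, 0.018]
tool_rot: [180.0, -0.0, 90.0]
force: [1.1, 2.5, 1.3]
grip_width: 0.0563
```

2.7 N is ambiguous and the fingers are wider open than before, so I'll look.

```bash
python3 snap.py 3; python3 - <<'E'
from h import *
for n in ["side","scene"]:
    r=imaging.read_camera(n)
    p=proj(r,[[.44,-.02,.02]])[0].astype(int)
    c=r["color"][max(p[1]-60,0):p[1]+60,p[0]-80:p[0]+80]
    cv2.imwrite(f"pics/c3{n}.png",cv2.resize(c[:,:,::-1],None,fx=4,fy=4,interpolation=cv2.INTER_CUBIC))
r=imaging.read_camera("wrist");cv2.imwrite("pics/w3.png",r["color"][:,:,::-1])
E
```

```text
12.25 [ 0.4393 -0.0237  0.018 ] [180.  -0.  90.] [1.06 2.53 1.33] 0.05630310920766495
```

View pics/c3side.png

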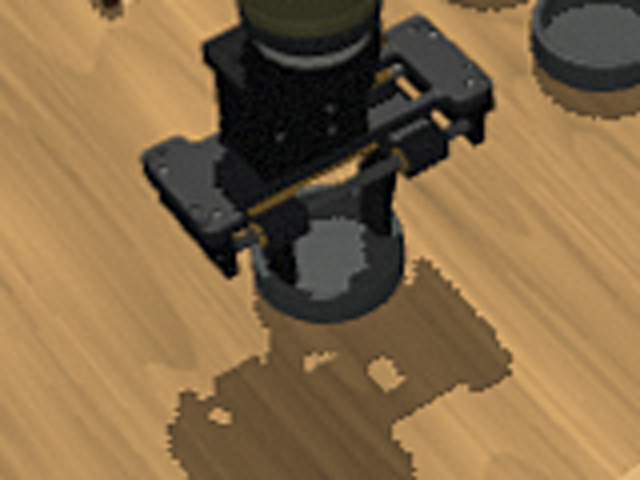

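View pics/c3scene.png

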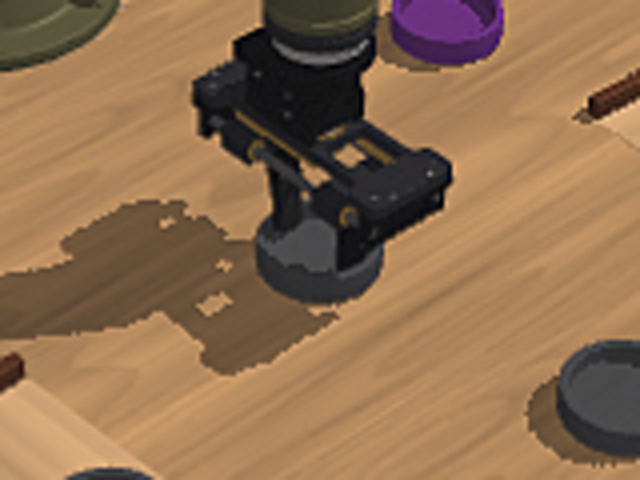

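View pics/w3.png

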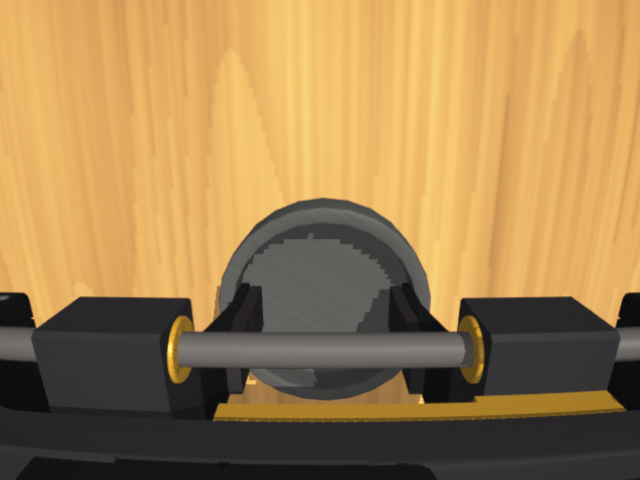

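C is held properly inside its rim and moving with the tool. I'll drag it back the other way to cancel any sensor offset.

Call:
{"api": "carry_out", "payload": {
  "plan": [
    {"dx": 0.2, "dy": 0, "dz": 0, "rx": 0, "ry": 0, "rz": 0, "fingers": -0.3},
    {"dx": 0.3, "dy": 0, "dz": 0, "rx": 0, "ry": 0, "rz": 0, "fingers": -0.3},
    {"dx": 0.3, "dy": 0, "dz": 0, "rx": 0, "ry": 0, "rz": 0, "fingers": -0.3},
    {"dx": 0.3, "dy": 0, "dz": 0, "rx": 0, "ry": 0, "rz": 0, "fingers": -0.3}
  ]
}}

```text
time_s: 13.0
tool_pos: [0.4391, 0.0111, 0.0179]
tool_rot: [-180.0, 0.0, 90.1]
force: [-0.6, -2.2, -1.4]
grip_width: 0.0567
```

Call:
{"api": "carry_out", "payload": {
  "plan": [
    {"dx": 0.3, "dy": 0, "dz": 0, "rx": 0, "ry": 0, "rz": 0, "fingers": -0.3}
  ]
}}

```text
time_s: 13.12
tool_pos: [0.4391, 0.02, 0.0178]
tool_rot: [-180.0, 0.0, 90.0]
force: [0.1, -1.0, -0.6]
grip_width: 0.0568
```

Call:
{"api": "carry_out", "payload": {
  "plan": [
    {"dx": 0.3, "dy": 0, "dz": 0, "rx": 0, "ry": 0, "rz": 0, "fingers": -0.3}
  ]
}}

```text
time_s: 13.25
tool_pos: [0.4391, 0.029, 0.0179]
tool_rot: [-180.0, -0.0, 90.0]
force: [0.2, -1.6, -2.0]
grip_width: 0.0569
```

Call:
{"api": "carry_out", "payload": {
  "plan": [
    {"dx": 0.3, "dy": 0, "dz": 0, "rx": 0, "ry": 0, "rz": 0, "fingers": -0.3}
  ]
}}

```text
time_s: 13.38
tool_pos: [0.4391, 0.0379, 0.0179]
tool_rot: [-180.0, -0.0, 90.0]
force: [0.2, -1.3, -2.3]
grip_width: 0.0566
```

C takes about 1–2.7 N, so it's the slick one; testing A later will confirm. Sliding C to the narrow slot.

Call:
{"api": "carry_out", "payload": {
  "plan": [
    {"dx": 0.5, "dy": 0.2, "dz": 0, "rx": 0, "ry": 0, "rz": 0, "fingers": -0.3},
    {"dx": 0.75, "dy": 0.35, "dz": 0, "rx": 0, "ry": 0, "rz": 0, "fingers": -0.3},
    {"dx": 0.75, "dy": 0.35, "dz": 0, "rx": 0, "ry": 0, "rz": 0, "fingers": -0.3},
    {"dx": 0.75, "dy": 0.4, "dz": 0, "rx": 0, "ry": 0, "rz": 0, "fingers": -0.3},
    {"dx": 0.75, "dy": 0.4, "dz": 0, "rx": 0, "ry": 0, "rz": 0, "fingers": -0.3},
    {"dx": 0.75, "dy": 0.4, "dz": 0, "rx": 0, "ry": 0, "rz": 0, "fingers": -0.3},
    {"dx": 0.7, "dy": 0.27, "dz": 0, "rx": 0, "ry": 0, "rz": 0, "fingers": -0.3},
    {"dx": 0, "dy": 0, "dz": 0, "rx": 0, "ry": 0, "rz": 0, "fingers": -0.3}
  ]
}}

```text
time_s: 14.38
tool_pos: [0.5115, 0.1898, 0.0182]
tool_rot: [179.9, -0.1, 90.2]
force: [-0.0, 2.3, -0.9]
grip_width: 0.0564
```

```bash
python3 snap.py 4
```

```text
14.375 [0.5115 0.1898 0.0182] [ 1.799e+02 -1.000e-01  9.020e+01] [-0.03  2.25 -0.92] 0.05640312622710968
```

View pics/s4a.png

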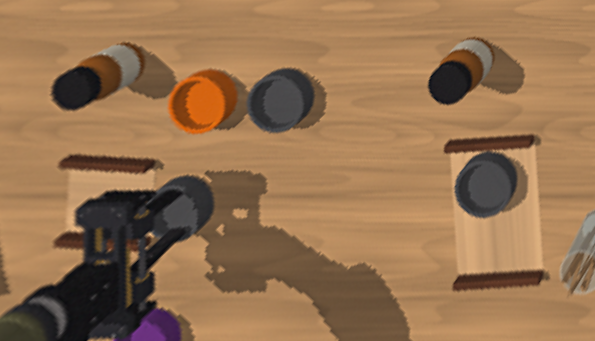

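C is lined up with the narrow slot's mouth. Sliding it in.

Call:
{"api": "carry_out", "payload": {
  "plan": [
    {"dx": 0.5, "dy": 0.03, "dz": 0, "rx": 0, "ry": 0, "rz": 0, "fingers": -0.3},
    {"dx": 0.65, "dy": 0.04, "dz": 0, "rx": 0, "ry": 0, "rz": 0, "fingers": -0.3},
    {"dx": 0.65, "dy": 0.04, "dz": 0, "rx": 0, "ry": 0, "rz": 0, "fingers": -0.3},
    {"dx": 0.65, "dy": 0.04, "dz": 0, "rx": 0, "ry": 0, "rz": 0, "fingers": -0.3},
    {"dx": 0.65, "dy": 0, "dz": 0, "rx": 0, "ry": 0, "rz": 0, "fingers": -0.3},
    {"dx": 0.65, "dy": 0, "dz": 0, "rx": 0, "ry": 0, "rz": 0, "fingers": -0.3},
    {"dx": 0.55, "dy": 0, "dz": 0, "rx": 0, "ry": 0, "rz": 0, "fingers": -0.3},
    {"dx": 0, "dy": 0, "dz": 0, "rx": 0, "ry": 0, "rz": 0, "fingers": -0.3},
    {"dx": 0, "dy": 0, "dz": 0, "rx": 0, "ry": 0, "rz": 0, "fingers": -0.3}
  ]
}}

```text
time_s: 15.6
tool_pos: [0.5144, 0.3159, 0.018]
tool_rot: [-180.0, -0.1, 90.0]
force: [-0.4, 2.2, -0.2]
grip_width: 0.0565
```

Call:
{"api": "carry_out", "payload": {
  "plan": [
    {"dx": 0, "dy": 0, "dz": 0, "rx": 0, "ry": 0, "rz": 0, "fingers": 0.7},
    {"dx": 0, "dy": 0, "dz": 0, "rx": 0, "ry": 0, "rz": 0, "fingers": 0.7},
    {"dx": 0, "dy": 0, "dz": 0, "rx": 0, "ry": 0, "rz": 0, "fingers": 1},
    {"dx": 0, "dy": 0, "dz": 0, "rx": 0, "ry": 0, "rz": 0, "fingers": 1},
    {"dx": 0, "dy": 0, "dz": -0.7, "rx": 0, "ry": 0, "rz": 0, "fingers": 1},
    {"dx": 0, "dy": 0, "dz": -1, "rx": 0, "ry": 0, "rz": 0, "fingers": 1},
    {"dx": 0, "dy": 0, "dz": -0.6, "rx": 0, "ry": 0, "rz": 0, "fingers": 1}
  ]
}}

```text
time_s: 16.48
tool_pos: [0.5155, 0.315, 0.0885]
tool_rot: [179.9, -0.1, 90.0]
force: [0.2, 0.4, -0.1]
grip_width: 0.0015
```

Call:
{"api": "carry_out", "payload": {
  "plan": [
    {"dx": -0.96, "dy": 0.575, "dz": 0, "rx": 0, "ry": 0, "rz": 0, "fingers": 1},
    {"dx": -0.96, "dy": 0.575, "dz": 0, "rx": 0, "ry": 0, "rz": 0, "fingers": 1},
    {"dx": -0.96, "dy": 0.575, "dz": 0, "rx": 0, "ry": 0, "rz": 0, "fingers": 1},
    {"dx": -0.96, "dy": 0.575, "dz": 0, "rx": 0, "ry": 0, "rz": 0, "fingers": 1},
    {"dx": -0.96, "dy": 0.575, "dz": 0, "rx": 0, "ry": 0, "rz": 0, "fingers": 1},
    {"dx": -0.96, "dy": 0.575, "dz": 0, "rx": 0, "ry": 0, "rz": 0, "fingers": 1},
    {"dx": -0.96, "dy": 0.575, "dz": 0, "rx": 0, "ry": 0, "rz": 0, "fingers": 1},
    {"dx": -0.96, "dy": 0.575, "dz": 0, "rx": 0, "ry": 0, "rz": 0, "fingers": 1},
    {"dx": -0.96, "dy": 0.575, "dz": 0, "rx": 0, "ry": 0, "rz": 0, "fingers": 1},
    {"dx": -0.96, "dy": 0.575, "dz": 0, "rx": 0, "ry": 0, "rz": 0, "fingers": 1},
    {"dx": 0, "dy": 0, "dz": 0, "rx": 0, "ry": 0, "rz": 0, "fingers": 1}
  ]
}}

```text
time_s: 17.85
tool_pos: [0.688, 0.0221, 0.0868]
tool_rot: [180.0, 0.2, 89.7]
force: [-0.6, 0.1, -0.5]
grip_width: 0.0005
```

```bash
python3 snap.py 5
```

```text
17.85 [0.688  0.0221 0.0868] [180.    0.2  89.7] [-0.63  0.09 -0.52] 0.0004806269018180571
```

View pics/s5a.png

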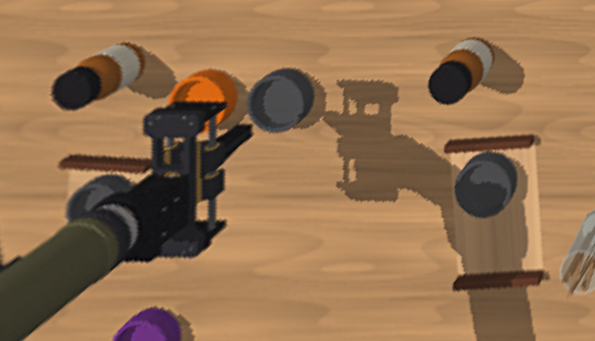

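View pics/s5b.png

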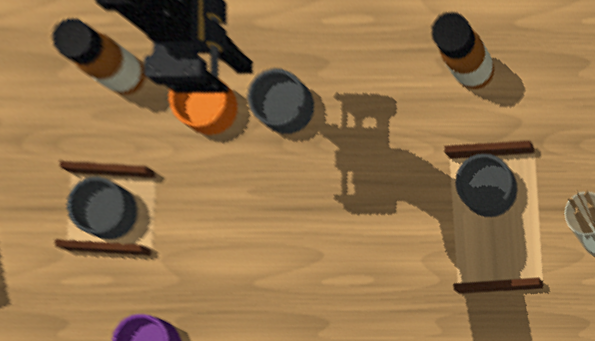

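The side view shows C between the narrow rails (~(103,208)). Engaging A to test it.

Call:
{"api": "carry_out", "payload": {
  "plan": [
    {"dx": 0.15, "dy": 0, "dz": 0.8, "rx": 0, "ry": 0, "rz": 0, "fingers": 1},
    {"dx": 0, "dy": 0, "dz": 0.8, "rx": 0, "ry": 0, "rz": 0, "fingers": 1},
    {"dx": 0, "dy": 0, "dz": 0.4, "rx": 0, "ry": 0, "rz": 0, "fingers": 1},
    {"dx": 0, "dy": 0, "dz": 0.28, "rx": 0, "ry": 0, "rz": 0, "fingers": 1},
    {"dx": 0, "dy": 0, "dz": 0, "rx": 0, "ry": 0, "rz": 0, "fingers": -0.3},
    {"dx": 0, "dy": 0, "dz": 0, "rx": 0, "ry": 0, "rz": 0, "fingers": -0.3},
    {"dx": 0, "dy": 0, "dz": 0, "rx": 0, "ry": 0, "rz": 0, "fingers": -0.3},
    {"dx": 0, "dy": 0, "dz": 0, "rx": 0, "ry": 0, "rz": 0, "fingers": -0.3},
    {"dx": 0, "dy": 0, "dz": 0, "rx": 0, "ry": 0, "rz": 0, "fingers": -0.3},
    {"dx": 0, "dy": 0, "dz": 0, "rx": 0, "ry": 0, "rz": 0, "fingers": -0.3},
    {"dx": 0, "dy": 0, "dz": 0, "rx": 0, "ry": 0, "rz": 0, "fingers": -0.3}
  ]
}}

```text
time_s: 19.32
tool_pos: [0.6874, 0.0313, 0.0186]
tool_rot: [180.0, -0.0, 90.0]
force: [0.2, -0.3, 0.1]
grip_width: 0.055
```

Call:
{"api": "carry_out", "payload": {
  "plan": [
    {"dx": -0.3, "dy": -0.2, "dz": 0, "rx": 0, "ry": 0, "rz": 0, "fingers": -0.3},
    {"dx": -0.4, "dy": 0, "dz": 0, "rx": 0, "ry": 0, "rz": 0, "fingers": -0.3},
    {"dx": -0.4, "dy": 0, "dz": 0, "rx": 0, "ry": 0, "rz": 0, "fingers": -0.3}
  ]
}}

```text
time_s: 19.7
tool_pos: [0.6809, 0.0016, 0.0188]
tool_rot: [-180.0, -0.3, 90.1]
force: [-0.2, 6.7, 1.8]
grip_width: 0.0564
```

Call:
{"api": "carry_out", "payload": {
  "plan": [
    {"dx": -0.4, "dy": 0, "dz": 0, "rx": 0, "ry": 0, "rz": 0, "fingers": -0.3}
  ]
}}

```text
time_s: 19.82
tool_pos: [0.6809, -0.0103, 0.0189]
tool_rot: [-180.0, -0.3, 90.1]
force: [0.5, 7.3, 1.5]
grip_width: 0.0569
```

Call:
{"api": "carry_out", "payload": {
  "plan": [
    {"dx": -0.4, "dy": 0, "dz": 0, "rx": 0, "ry": 0, "rz": 0, "fingers": -0.3}
  ]
}}

```text
time_s: 19.95
tool_pos: [0.6809, -0.0222, 0.0189]
tool_rot: [-180.0, -0.3, 90.1]
force: [-0.5, 7.1, 1.5]
grip_width: 0.0562
```

A takes about 7 N, so it grips. That leaves C (1–2.7 N) as the slick one. Sliding A to the near spot of the wide slot.

Call:
{"api": "carry_out", "payload": {
  "plan": [
    {"dx": -0.5, "dy": -0.6, "dz": 0, "rx": 0, "ry": 0, "rz": 0, "fingers": -0.3},
    {"dx": -0.6, "dy": -0.8, "dz": 0, "rx": 0, "ry": 0, "rz": 0, "fingers": -0.3},
    {"dx": -0.6, "dy": -0.8, "dz": 0, "rx": 0, "ry": 0, "rz": 0, "fingers": -0.3},
    {"dx": -0.6, "dy": -0.8, "dz": 0, "rx": 0, "ry": 0, "rz": 0, "fingers": -0.3},
    {"dx": -0.6, "dy": -0.8, "dz": 0, "rx": 0, "ry": 0, "rz": 0, "fingers": -0.3},
    {"dx": -0.6, "dy": -0.8, "dz": 0, "rx": 0, "ry": 0, "rz": 0, "fingers": -0.3},
    {"dx": -0.6, "dy": -0.8, "dz": 0, "rx": 0, "ry": 0, "rz": 0, "fingers": -0.3},
    {"dx": -0.6, "dy": -0.8, "dz": 0, "rx": 0, "ry": 0, "rz": 0, "fingers": -0.3},
    {"dx": -0.5, "dy": -0.8, "dz": 0, "rx": 0, "ry": 0, "rz": 0, "fingers": -0.3},
    {"dx": 0, "dy": -0.7, "dz": 0, "rx": 0, "ry": 0, "rz": 0, "fingers": -0.3},
    {"dx": 0, "dy": 0, "dz": 0, "rx": 0, "ry": 0, "rz": 0, "fingers": -0.3}
  ]
}}

```text
time_s: 21.32
tool_pos: [0.4483, -0.1828, 0.0186]
tool_rot: [-179.9, -0.0, 89.9]
force: [-2.9, -2.0, -0.1]
grip_width: 0.0564
```

```bash
python3 snap.py 6
```

```text
21.325 [ 0.4483 -0.1828  0.0186] [-179.9   -0.    89.9] [-2.91 -1.96 -0.09] 0.05638792739144641
```

View pics/s6b.png

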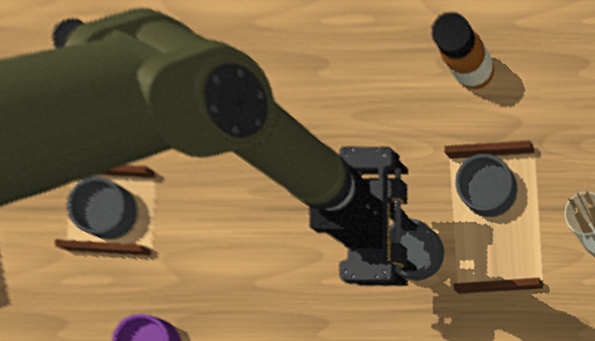

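A is lined up, with about 13 mm to spare on each side. Sliding it in.

Call:
{"api": "carry_out", "payload": {
  "plan": [
    {"dx": -0.5, "dy": 0, "dz": 0, "rx": 0, "ry": 0, "rz": 0, "fingers": -0.3},
    {"dx": -0.6, "dy": 0, "dz": 0, "rx": 0, "ry": 0, "rz": 0, "fingers": -0.3},
    {"dx": -0.6, "dy": 0, "dz": 0, "rx": 0, "ry": 0, "rz": 0, "fingers": -0.3},
    {"dx": -0.6, "dy": 0, "dz": 0, "rx": 0, "ry": 0, "rz": 0, "fingers": -0.3},
    {"dx": -0.6, "dy": 0, "dz": 0, "rx": 0, "ry": 0, "rz": 0, "fingers": -0.3},
    {"dx": -0.6, "dy": 0.05, "dz": 0, "rx": 0, "ry": 0, "rz": 0, "fingers": -0.3},
    {"dx": -0.6, "dy": 0.05, "dz": 0, "rx": 0, "ry": 0, "rz": 0, "fingers": -0.3},
    {"dx": -0.3, "dy": 0, "dz": 0, "rx": 0, "ry": 0, "rz": 0, "fingers": -0.3},
    {"dx": 0, "dy": 0, "dz": 0, "rx": 0, "ry": 0, "rz": 0, "fingers": -0.3},
    {"dx": 0, "dy": 0, "dz": 0, "rx": 0, "ry": 0, "rz": 0, "fingers": -0.3}
  ]
}}

```text
time_s: 22.68
tool_pos: [0.4544, -0.3119, 0.0181]
tool_rot: [-180.0, -0.1, 90.1]
force: [2.1, 5.9, -0.8]
grip_width: 0.0568
```

Call:
{"api": "carry_out", "payload": {
  "plan": [
    {"dx": 0, "dy": 0, "dz": 0, "rx": 0, "ry": 0, "rz": 0, "fingers": 0.7},
    {"dx": 0, "dy": 0, "dz": 0, "rx": 0, "ry": 0, "rz": 0, "fingers": 0.7},
    {"dx": 0, "dy": 0, "dz": 0, "rx": 0, "ry": 0, "rz": 0, "fingers": 1},
    {"dx": 0, "dy": 0, "dz": 0, "rx": 0, "ry": 0, "rz": 0, "fingers": 1},
    {"dx": 0, "dy": 0, "dz": -0.7, "rx": 0, "ry": 0, "rz": 0, "fingers": 1},
    {"dx": 0, "dy": 0, "dz": -1, "rx": 0, "ry": 0, "rz": 0, "fingers": 1},
    {"dx": 0, "dy": 0, "dz": -1, "rx": 0, "ry": 0, "rz": 0, "fingers": 1},
    {"dx": 0.9, "dy": 0, "dz": -1, "rx": 0, "ry": 0, "rz": 0, "fingers": 1},
    {"dx": 1, "dy": 0, "dz": -1, "rx": 0, "ry": 0, "rz": 0, "fingers": 1},
    {"dx": 1, "dy": 0, "dz": 0, "rx": 0, "ry": 0, "rz": 0, "fingers": 1},
    {"dx": 1, "dy": 0, "dz": 0, "rx": 0, "ry": 0, "rz": 0, "fingers": 1},
    {"dx": 1, "dy": 0, "dz": 0, "rx": 0, "ry": 0, "rz": 0, "fingers": 1}
  ]
}}

```text
time_s: 24.18
tool_pos: [0.4533, -0.1661, 0.1598]
tool_rot: [180.0, 0.0, 90.0]
force: [0.1, -0.1, -0.5]
grip_width: 0.0003
```

Call:
{"api": "carry_out", "payload": {
  "plan": [
    {"dx": 1, "dy": 0, "dz": 0, "rx": 0, "ry": 0, "rz": 0, "fingers": 1},
    {"dx": 1, "dy": 0, "dz": 0, "rx": 0, "ry": 0, "rz": 0, "fingers": 1},
    {"dx": 1, "dy": 0, "dz": 0, "rx": 0, "ry": 0, "rz": 0, "fingers": 1},
    {"dx": 1, "dy": 0, "dz": 0, "rx": 0, "ry": 0, "rz": 0, "fingers": 1},
    {"dx": 0, "dy": 0, "dz": 0, "rx": 0, "ry": 0, "rz": 0, "fingers": 1}
  ]
}}

```text
time_s: 24.8
tool_pos: [0.4534, -0.0447, 0.1596]
tool_rot: [180.0, -0.0, 90.2]
force: [-0.5, -0.7, -0.1]
grip_width: 0.0005
```

```bash
python3 snap.py 7; python3 - <<'E'
from h import *
for n in ["scene","side"]:
    r=imaging.read_camera(n); im=r["color"]
    vis=[]
    W=np.array([[.501,-.312,.018,]]);
    t=np.linspace(0,2*np.pi,361)
    hsv=cv2.cvtColor(im,cv2.COLOR_RGB2HSV)
    m=((hsv[...,2]<110)&(hsv[...,1]<110)&(im[...,2].astype(int)>=im[...,0]-2)).astype(np.uint8)
    cs,_=cv2.findContours(cv2.morphologyEx(m,cv2.MORPH_CLOSE,np.ones((3,3))),cv2.RETR_EXTERNAL,cv2.CHAIN_APPROX_NONE)
    for c in cs:
        e=cv2.minAreaRect(c); P=cast(r,[e[0]],.013)[0]
        if cv2.contourArea(c)>300 and .4<P[0]<.6 and abs(P[1])<.4: print(n,P[:2].round(4),cv2.boundingRect(c))
E
```

```text
24.8 [ 0.4534 -0.0447  0.1596] [180.   -0.   90.2] [-0.46 -0.7  -0.05] 0.0005224850547976817
scene [ 0.5025 -0.3043] (230, 259, 60, 51)
scene [0.5127 0.3204] (408, 177, 29, 22)
side [ 0.5029 -0.3066] (330, 290, 75, 65)
side [0.5159 0.3207] (207, 154, 33, 26)
```

View pics/s7a.png

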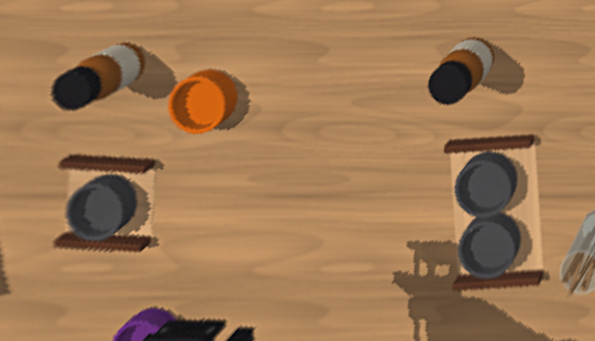

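View pics/s7b.png

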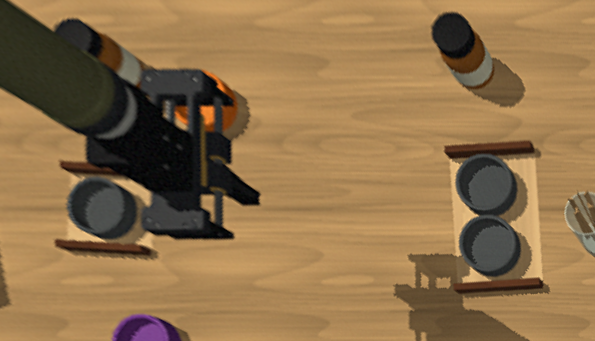

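Both views agree. A and B are side by side at mean (.503,−.306), against a wide slot centre of (.501,−.312). C is at (.515,.320), against a narrow slot centre of (.516,.319). The jars, tumbler and decoys haven't moved in the picture. Handing in.

```bash
python3 -c "
from cell import ticket; print(ticket.sign_off())"
```

```text
the job is handed in; nothing more can be done
None
```

The three stands are in their slots and the job is handed in, at about 25 s of the 72 s allowed. I dragged each one by spreading the fingertips inside its recess, so none was lifted off the counter.

| Stand | Drag force | Result | Where it is now |
|---|---|---|---|
| Middle one | about 5.7 N | grips | wide slot, far side |
| Farthest from the robot | about 7 N | grips | wide slot, near side |
| Nearest to the robot | about 2.7 N one way, 1–2 N back | slick | narrow slot |

**Slick stand:** its first reading of 2.7 N was above the expected 1 N. I dragged it back the other way to cancel the sensor offset. The farthest stand's 7 N then confirmed which one was slick.

**Final position check:** both cameras show every stand between its rails and inside both ends.
- **Wide slot:** the pair sits about 6 mm off the slot's middle along the rails, out of about 24 mm of room.
- **Narrow slot:** the slick stand is within about 2 mm of the middle.

**Bystanders:** in the final pictures the jars, tumbler and orange and purple look-alikes looked unmoved. The arm partly hid a few of them in one view each. The arm ended clear of everything, and no check failed.

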